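# Line up the canisters by height

## Robot

A 6-joint arm with a two-finger parallel gripper is mounted at the origin on a cart in front of the work surface, level with it; the furniture and walls round the work are solid. World frame = base frame: x ahead of the robot, y to its left, z up, the work surface at z = 0. Lengths are in mm, angles in rad, forces in N, time in s.
With the tool pointing down it reaches from about 325 to 900 mm from the base axis. Payload 6.1 kg.
Tool frame: the origin (TCP) lies on the mounting face of the last link; the fingertips stand 182 mm ahead of it and the grasp point (between the pads) lies 164 mm ahead of it; z points along the fingers, y is the line along which they close (so a half turn about z gives the same grasp; the last joint's range is limited). The gripper opens to 87 mm and grips with 3 to 60 N. Pads are 19 mm wide; open, the fingers measure 117 mm over their backs; the gripper's body (75 mm by 190 mm) begins 51 mm behind the grasp point.
Start: joints at [1.209, 0.22, 1.526, -0, 1.395, -0.126], TCP at [146.012, 607.699, 404.738] pointing down, gripper open.
Joint ranges: [-2.98, 2.98], [-0.91, 2.08], [0.09, 2.57], [-1.24, 4.39], [0.2, 2.65], [-2.68, 2.68]. Speed limits (rad/s): [2.57, 2.57, 3.01, 3.14, 3.14, 3.14].

## Interface

Orientations are given as a unit quaternion [x, y, z, w].
In Python, from station import readout, imaging, job_done gives the robot as it stands.
- The arm moves only by the tool play_rows, never from a script. Its argument "rows" is one flat list of numbers, 7 for each row, row after row: the opening, from 0 (shut) to 1 (fully open), then the shift along the tool's x, y, z each as a share of 0.1 m, from -1 to 1, then the turn, a rotation vector about the tool's x, y, z each as a share of 6 degrees, from -1 to 1. A call has 1 to 12 rows; each row shifts and turns the commanded pose from where the row before left it, along the tool's axes as they then stand; what a row does not reach is not made up. A row lasts 1/8 s, in which the tool goes at most 62.5 mm and 10.7 degrees, less where a joint would pass 70% of its speed; a pose out of reach is approached as far as the arm can. A call with a number of a shift or a turn outside -1 to 1 is refused whole. A call with a gripper value outside its range is refused whole. The fingers move at their own pace and stop on an object; the grip force is fixed at half the most. Time passes only in rows, so rows that do not move let the fingers close. It gives the time, the measured TCP pose, the force, the opening and the grip force at its end, in the units of the state.
- readout.sense(): the state, without advancing time (a new reading comes with each control period).
- imaging.get_image(name): name is "side" or "top"; returns a dict with "image" (420x560x3 uint8, red, green, blue), "z_map" (420x560 float32, mm along the optical axis (not along the pixel's ray), 0 where there is no reading), "camera_matrix" (3x3 intrinsics, pixels), "R" (3x3) and "t" (3): a world point X has camera coordinates R X + t. Camera axes: x right, y down, z forward; pixel columns grow to the right and rows downward; lengths in mm; the calibration is good to about 2 mm. A picture is of the moment at which its call begins.
- job_done(): hands the job in; it is judged then, once.
The state is a dict: "t": time; "joint_positions": joint angles; "qd": joint speeds; "joint_torque": joint torques, N m; "ee_pos": TCP position; "eef_rot": TCP orientation; "force": force on the tool from outside, world axes, zero at the start; "ft_torque": the same for the moment, N m; "finger_gap": finger opening in mm; "gripper_force": force on a finger pad.
Only numpy, scipy, OpenCV 4.12 (cv2) and the standard library are available. Lean on these libraries where they do the work, as an engineer would, in place of code of your own. Each camera call takes 0.05 s, during which the arm holds its last target. There are 200 camera calls.

## Task

Line the four green canisters up on the wooden board in order of height, each standing upright and centred on its own cork mark: the shortest next to the white-capped shaker, the tallest next to the red-capped jar at the other end of the board. Set them down gently rather than dropping them, knock nothing over, and leave the jar and the shaker where they stand.

Things in the scene. Friction and masses are not known exactly. Their poses are not given: they have to be found in the camera images.
- canister_1: the shortest of four loose round storage canisters: straight-sided green enamel with a flush pale wooden lid (fixed on), 46 mm tall in all, 38 mm in diameter, about 120 g; origin at the centre of its underside, z up. They start upright on the worktop in front of the board.
- canister_2: the second shortest of four loose round storage canisters: straight-sided green enamel with a flush pale wooden lid (fixed on), 60 mm tall in all, 44 mm in diameter, about 170 g; origin at the centre of its underside, z up. They start upright on the worktop in front of the board.
- canister_3: the second tallest of four loose round storage canisters: straight-sided green enamel with a flush pale wooden lid (fixed on), 74 mm tall in all, 50 mm in diameter, about 220 g; origin at the centre of its underside, z up. They start upright on the worktop in front of the board.
- canister_4: the tallest of four loose round storage canisters: straight-sided green enamel with a flush pale wooden lid (fixed on), 88 mm tall in all, 56 mm in diameter, about 270 g; origin at the centre of its underside, z up. They start upright on the worktop in front of the board.
- mark_a: round cork mark fixed on a fixed dark wooden board (84 x 465 mm, 10 mm thick, lying on the worktop), 62 mm in diameter; first of a row of four, counted from the board's left (+y) end, 85 mm from centre to centre. Origin at the centre of its underside, on the board's top; its upper face is 3 mm higher; y runs along the row to the left, x across the board away from the robot.
- mark_b: round cork mark fixed on a fixed dark wooden board (84 x 465 mm, 10 mm thick, lying on the worktop), 62 mm in diameter; second of a row of four, counted from the board's left (+y) end, 85 mm from centre to centre. Origin at the centre of its underside, on the board's top; its upper face is 3 mm higher; y runs along the row to the left, x across the board away from the robot.
- mark_c: round cork mark fixed on a fixed dark wooden board (84 x 465 mm, 10 mm thick, lying on the worktop), 62 mm in diameter; third of a row of four, counted from the board's left (+y) end, 85 mm from centre to centre. Origin at the centre of its underside, on the board's top; its upper face is 3 mm higher; y runs along the row to the left, x across the board away from the robot.
- mark_d: round cork mark fixed on a fixed dark wooden board (84 x 465 mm, 10 mm thick, lying on the worktop), 62 mm in diameter; last of a row of four, counted from the board's left (+y) end, 85 mm from centre to centre. Origin at the centre of its underside, on the board's top; its upper face is 3 mm higher; y runs along the row to the left, x across the board away from the robot.
- red_jar: loose glass spice jar with a red cap, 43 mm in diameter, 96 mm tall, standing on one end of the board, 78 mm beyond the nearest mark; origin at the centre of its underside. Not to be moved. A wall cabinet overhangs the far side (front edge about x = 0.63 m, underside 0.58 m up): over the board keep the fingertips below about 0.15 m or the wrist strikes it.
- shaker: loose glass salt shaker with a white cap, 42 mm in diameter, 80 mm tall, standing on the other end of the board, 78 mm beyond the nearest mark; origin at the centre of its underside. Not to be moved.
There are look-alikes about, which are no part of the job. What is shaped like the canister_1 but blue or orange is not meant.

How it is judged:
By the outcome, as a careful person would: the job done as asked, in the order asked, and still so for the second after the job is handed in, with the robot touching nothing.
It also fails if it takes over 102 s, if anything falls off the work surface, if the arm or the gripper's body presses on something with over 40 N, if the wrist force passes 120 N, or if a joint passes its speed limit or range.

## Working session

There is one attempt and no reset: what is moved stays moved. The work goes in short steps, Python scripts to look and compute and a tool call to move; the robot and the scene stay as the last step left them, time stands still between calls to the robot, and variables do not carry over. Pictures are saved under pics/ and viewed, at most 14 in all, crops included, and the job is handed in when it is done.

Besides the shell and the picture viewer there is one more tool, called after ">>>" by a JSON object that holds its "fn" and its "kwargs". play_rows: Moves the arm, as the interface text tells. Shift numbers are shares of 0.1 m and turn numbers shares of 6 degrees, none past 1 either way. Its arguments: {"type":"object","properties":{"rows":{"type":"array"}},"required":["rows"]}

```bash
mkdir -p pics; python3 - <<'E'
from station import readout, imaging
import cv2,numpy as np,pickle
d={}
for n in("top","side"):
    d[n]=imaging.get_image(n); cv2.imwrite(f"pics/{n}0.png",d[n]["image"][...,::-1])
    print(n,d[n]["camera_matrix"].tolist(),-d[n]["R"].T@d[n]["t"])
pickle.dump(d,open("d0.pkl","wb"))
s=readout.sense();print(s["t"],s["ee_pos"],s["eef_rot"],s["finger_gap"])
from scipy.spatial.transform import Rotation as R
print(R.from_quat(s["eef_rot"]).as_matrix().round(3))
E
```

```text
top [[522.92639611597, 0.0, 278.5482540464383], [0.0, 522.92639611597, 216.3293890210838], [0.0, 0.0, 1.0]] [ 377.36808681   -6.82567965 1179.11566582]
side [[435.22684264537355, 0.0, 285.2241015365671], [0.0, 435.22684264537355, 222.2029538232141], [0.0, 0.0, 1.0]] [ -49.11939024 -436.94132089 1054.83898771]
0.1 [145.9301779  607.47669759 403.73748587] [ 1.17612738e-01  9.93059152e-01 -8.48083230e-04 -2.12893761e-04] 86.92738997054829
[[-0.972  0.234 -0.001]
 [ 0.234  0.972 -0.002]
 [ 0.    -0.002 -1.   ]]
```

View pics/top0.png

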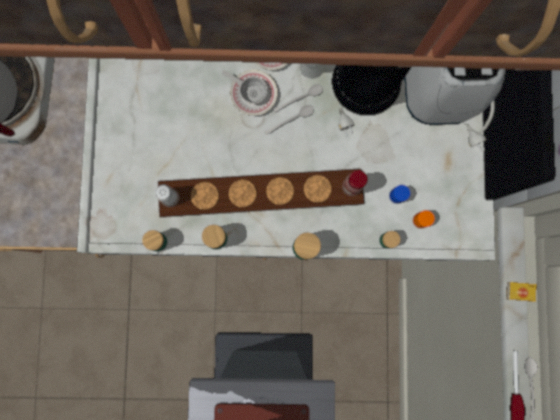

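View pics/side0.png

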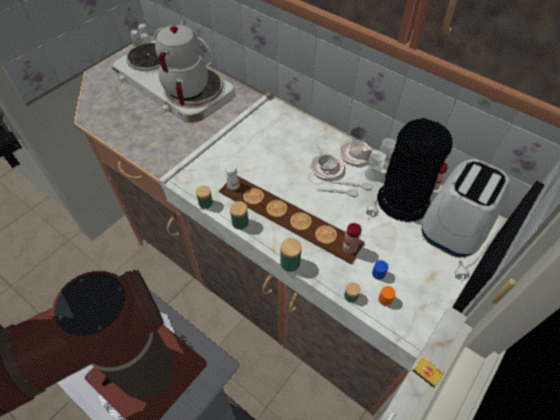

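The top view has +x up and +y left. The shaker is at (165,195) and the jar at (357,181). The marks are at (205,195), (242,192), (280,190) and (317,188), and the green canister lids at (154,240), (214,237), (307,245) and (390,240). Next I'll measure them.

```bash
cat > h.py <<'E'
import cv2,numpy as np,pickle
def ray(v,px,h):
    K,R,t=v["camera_matrix"],v["R"],v["t"]; c=-R.T@t
    d=R.T@np.linalg.inv(K)@np.array([px[0],px[1],1.]); return c+d*(h-c[2])/d[2]
def lids(v,hs=None):
    hsv=cv2.cvtColor(v["image"],cv2.COLOR_RGB2HSV)
    m=cv2.inRange(hsv,(8,70,90),(22,200,255)); out=[]
    m[:, :]=cv2.morphologyEx(m,cv2.MORPH_OPEN,np.ones((3,3)))
    n,l,st,c=cv2.connectedComponentsWithStats(m)
    for i in range(1,n):
        if 60<st[i,4]<1500 and st[i,2]<45 and st[i,3]<45:
            mm=l==i; z=np.median(v["z_map"][mm]); K=v["camera_matrix"]
            p=v["R"].T@(np.r_[(c[i,0]-K[0,2])/K[0,0],(c[i,1]-K[1,2])/K[1,1],1]*z-v["t"])
            (ex,ey),r=cv2.minEnclosingCircle(np.argwhere(mm)[:,::-1].astype(np.float32))
            out.append((c[i].round(1),st[i].tolist(),p.round(1),(2*np.sqrt(st[i,4]/np.pi)*z/K[0,0]).round(1)))
    return out
E
python3 - <<'E'
from h import *
d=pickle.load(open("d0.pkl","rb"))
for n in d:
    print(n)
    for o in lids(d[n]): print(*o)
v=d["top"];hsv=cv2.cvtColor(v["image"],cv2.COLOR_RGB2HSV)
for n,m,h in(("red",cv2.inRange(hsv,(172,120,60),(180,255,255)),106),):
    m[:, :340]=0;m[:,375:]=0;m[:160]=0;m[210:]=0
    ys,xs=np.nonzero(m);print(n,len(xs),ray(v,(xs.mean(),ys.mean()),h))
print("shaker",ray(v,(165,192),88))
E
```

```text
top
[54.8 13.1] [47, 0, 16, 31, 262] [598.  179.2 748.7] 15.7
[184.3  15.5] [176, 0, 16, 37, 329] [597.9  68.1 750.8] 17.6
[87.7 28.7] [79, 21, 17, 17, 161] [621.3 178.1 672.9] 14.4
[196.8  29.2] [193, 24, 8, 13, 77] [623.6  68.6 673.3] 10.0
[317.  188.2] [303, 174, 29, 29, 665] [ 575.5 -116.9   12.7] 65.8
[279.5 190.5] [265, 176, 30, 29, 667] [568.6 -32.   12.9] 65.8
[241.9 192.9] [228, 179, 29, 29, 669] [561.3  52.5  12.6] 65.8
[204.8 195.4] [191, 181, 28, 29, 627] [553.9 135.7  13. ] 63.5
[213.2 235.9] [202, 225, 23, 23, 419] [458.5 107.6  74.5] 48.8
[152.5 239.9] [143, 231, 20, 19, 313] [448.8 238.   60.3] 42.5
[391.  238.9] [383, 231, 17, 17, 236] [ 461.1 -276.4   46. ] 37.8
[307.2 245.6] [294, 233, 27, 27, 557] [440.9 -90.2  88.3] 55.6
[522.4 293.2] [516, 286, 14, 15, 154] [ 350.7 -519.2  132.9] 28.0
side
[202.7 191.5] [196, 186, 14, 12, 139] [447.8 234.8  59. ] 38.9
[247. 201.] [230, 187, 35, 29, 520] [528.3 136.7  10.9] 77.9
[276.3 207.7] [266, 199, 22, 19, 330] [562.8  51.   11.9] 61.4
[300.4 220.6] [290, 212, 22, 19, 343] [569.1 -34.1  12.8] 61.3
[325.5 233.8] [314, 225, 24, 19, 365] [ 576.6 -118.2   12.6] 62.0
[290.5 247.3] [281, 238, 20, 19, 308] [440.2 -93.5  87.7] 51.6
[504.1 289.3] [492, 279, 24, 23, 167] [ 457.9 -538.8  372.7] 25.4
[352.6 289.1] [346, 283, 14, 13, 152] [ 459.8 -279.7   46. ] 35.6
[292.3 302.6] [289, 293, 8, 19, 82] [ 435.8 -113.3 -219.4] 32.3
[427.7 371.4] [421, 365, 14, 14, 125] [ 352.7 -520.5  132.8] 26.4
red 257 [ 580.32350293 -192.70433417  106.        ]
shaker [548.12963191 210.09389107  88.        ]
```

>>> {"fn": "play_rows", "kwargs": {"rows": [1,0,0,0,0,0,1,1,0,0,0,0,0,1,1,0,0,0,0,0,1,1,0,0,0,0,0,1,1,0,0,0,0,0,1,1,0,0,0,0,0,1,1,0,0,0,0,0,1,1,0,0,0,0,0,1,1,0,0,0,0,0,1,1,0,0,0,0,0,1,1,0,0,0,0,0,1,1,0,0,0,0,0,0.93]}}

```text
t: 1.6
ee_pos: [146.0, 607.6, 404.1]
eef_rot: [0.677, 0.736, -0.001, 0.0]
force: [1.1, -0.3, -0.3]
finger_gap: 87.3
gripper_force: 0.0
```

```bash
cat >> h.py <<'E'
def go(x,y,z):
    "tool-frame shift (mm) to a TCP target, and tilt/yaw error"
    from station import readout; from scipy.spatial.transform import Rotation as Ro
    s=readout.sense(); Rm=Ro.from_quat(s["eef_rot"]).as_matrix()
    D=np.array([[-.0853,.9964,0],[.9964,.0853,0],[0,0,-1]]).T
    print("t",s["t"],"pos",s["ee_pos"].round(1) if hasattr(s["ee_pos"],"round") else s["ee_pos"],"gap",round(s["finger_gap"],1),"shift",(Rm.T@(np.array([x,y,z])-s["ee_pos"])).round(1),"rot(6deg)",(Ro.from_matrix(Rm.T@D).as_rotvec()/np.radians(6)).round(2),"j",np.round(s["joint_positions"],2))
E
python3 -c "
from h import *
go(440.5,-92,404); go(440.5,-92,227)"
```

```text
t 1.6 pos [146.  607.6 404.1] gap 87.3 shift [-7.214e+02  2.359e+02  7.000e-01] rot(6deg) [-0.    0.01 -0.03] j [1.21 0.22 1.53 0.   1.39 1.13]
t 1.6 pos [146.  607.6 404.1] gap 87.3 shift [-721.2  236.   177.7] rot(6deg) [-0.    0.01 -0.03] j [1.21 0.22 1.53 0.   1.39 1.13]
```

>>> {"fn": "play_rows", "kwargs": {"rows": [1,-0.36,0.118,0,0,0,0,1,-0.36,0.118,0,0,0,0,1,-0.36,0.118,0,0,0,0,1,-0.36,0.118,0,0,0,0,1,-0.36,0.118,0,0,0,0,1,-0.36,0.118,0,0,0,0,1,-0.36,0.118,0,0,0,0,1,-0.36,0.118,0,0,0,0,1,-0.36,0.118,0,0,0,0,1,-0.36,0.118,0,0,0,0]}}

```text
t: 2.85
ee_pos: [294.5, 257.9, 404.4]
eef_rot: [0.676, 0.737, -0.0, -0.0]
force: [0.9, -0.4, -0.3]
finger_gap: 87.0
gripper_force: 0.0
```

>>> {"fn": "play_rows", "kwargs": {"rows": [1,-0.36,0.118,0,0,0,0,1,-0.36,0.118,0,0,0,0,1,-0.36,0.118,0,0,0,0,1,-0.36,0.118,0,0,0,0,1,-0.36,0.118,0,0,0,0,1,-0.36,0.118,0,0,0,0,1,-0.36,0.118,0,0,0,0,1,-0.36,0.118,0,0,0,0,1,-0.36,0.118,0,0,0,0,1,-0.36,0.118,0,0,0,0,1,0,0,0,0,0,0]}}

```text
t: 4.22
ee_pos: [443.1, -91.3, 404.3]
eef_rot: [0.677, 0.736, -0.0, -0.0]
force: [-0.5, -0.5, 0.3]
finger_gap: 87.4
gripper_force: 0.0
```

```bash
python3 -c "
from h import *
go(440.5,-92,227)"
```

```text
t 4.225 pos [443.1 -91.3 404.3] gap 87.4 shift [ -0.5  -2.5 177.3] rot(6deg) [-0.01 -0.   -0.03] j [-0.38 -0.21  1.96 -0.    1.39 -0.46]
```

>>> {"fn": "play_rows", "kwargs": {"rows": [1,-0.005,-0.025,0.3,0,0,0,1,0,0,0.3,0,0,0,1,0,0,0.3,0,0,0,1,0,0,0.3,0,0,0,1,0,0,0.3,0,0,0,1,0,0,0.17,0,0,0,1,0,0,0.1,0,0,0,1,0,0,0,0,0,0]}}

```text
t: 5.22
ee_pos: [439.9, -89.6, 227.3]
eef_rot: [0.676, 0.737, -0.0, -0.001]
force: [0.7, -0.6, 0.5]
finger_gap: 86.7
gripper_force: 0.0
```

>>> {"fn": "play_rows", "kwargs": {"rows": [0.7,0,0,0,0,0,0,0.65,0,0,0,0,0,0,0.4,0,0,0,0,0,0,0.4,0,0,0,0,0,0,0.4,0,0,0,0,0,0,0.4,0,0,0,0,0,0]}}

```text
t: 5.98
ee_pos: [440.9, -90.4, 228.4]
eef_rot: [0.676, 0.737, 0.0, 0.001]
force: [2.4, -0.4, 3.7]
finger_gap: 55.4
gripper_force: 29.9
```

```bash
python3 -c "
from h import *
go(440.5,-92,227)"
```

```text
t 5.975 pos [440.9 -90.4 228.4] gap 55.4 shift [-1.6 -0.6  1.4] rot(6deg) [0.02 0.01 0.  ] j [-0.38  0.01  2.11  0.    1.01 -0.46]
```

>>> {"fn": "play_rows", "kwargs": {"rows": [0.4,0,0,-0.1,0,0,0,0.4,0,0,-0.2,0,0,0,0.4,0,0,-0.1,0,0,0,0.4,0,0,0,0,0,0]}}

```text
t: 6.48
ee_pos: [440.3, -90.2, 268.2]
eef_rot: [0.676, 0.737, 0.0, 0.0]
force: [0.7, -0.5, -3.0]
finger_gap: 55.5
gripper_force: 29.9
```

```bash
python3 -c "
from h import *
go(576.4,-116.5,267)"
```

```text
t 6.475 pos [440.3 -90.2 268.2] gap 55.5 shift [-37.8 133.3   1.3] rot(6deg) [0.01 0.   0.  ] j [-0.38 -0.06  2.09 -0.    1.1  -0.46]
```

>>> {"fn": "play_rows", "kwargs": {"rows": [0.4,-0.05,0.15,0,0,0,0,0.4,-0.06,0.2,0,0,0,0,0.4,-0.06,0.22,0,0,0,0,0.4,-0.06,0.22,0,0,0,0,0.4,-0.06,0.22,0,0,0,0,0.4,-0.05,0.2,0,0,0,0,0.4,-0.04,0.123,0,0,0,0,0.4,0,0,0,0,0,0,0.4,0,0,0,0,0,0]}}

```text
t: 7.6
ee_pos: [575.6, -116.5, 267.1]
eef_rot: [0.676, 0.737, -0.0, -0.001]
force: [-0.4, 0.5, -3.1]
finger_gap: 55.6
gripper_force: 29.9
```

```bash
python3 -c "
from h import *
go(576.4,-116.5,240.5)
from station import imaging
v=imaging.get_image('side')
for o in lids(v): print(*o)
cv2.imwrite('pics/s1.png',cv2.resize(v['image'][150:340,170:430,::-1],None,fx=3,fy=3))"
```

```text
t 7.6 pos [ 575.6 -116.5  267.1] gap 55.6 shift [-0.1  0.8 26.6] rot(6deg) [-0.02 -0.01  0.  ] j [-0.33  0.27  1.74 -0.    1.13 -0.42]
[448.5  16.6] [442, 0, 16, 34, 274] [ 599.3 -251.3  700.7] 28.0
[411.7  13.1] [406, 6, 14, 17, 92] [ 631.9 -181.3  667. ] 17.9
[202.9 192. ] [196, 186, 14, 13, 144] [447.3 233.8  58.2] 39.6
[119.6 198.9] [115, 191, 10, 17, 63] [ 457.9  857.3 -479.5] 39.8
[136.2 232.6] [130, 220, 13, 25, 93] [ 458.9  855.9 -749.8] 53.9
[265.4 282.7] [261, 275, 10, 17, 72] [ 436.7   -2.9 -217.3] 31.1
[503.7 290.1] [492, 279, 24, 24, 191] [ 458.9 -539.6  368.7] 27.3
[352.3 289.4] [346, 283, 13, 14, 148] [ 458.9 -279.6   45.5] 35.2
[292.5 302.7] [289, 293, 9, 20, 99] [ 436.9 -113.6 -222.2] 35.6
[427.6 372. ] [423, 366, 11, 13, 97] [ 351.2 -520.7  133.5] 23.3
```

View pics/s1.png

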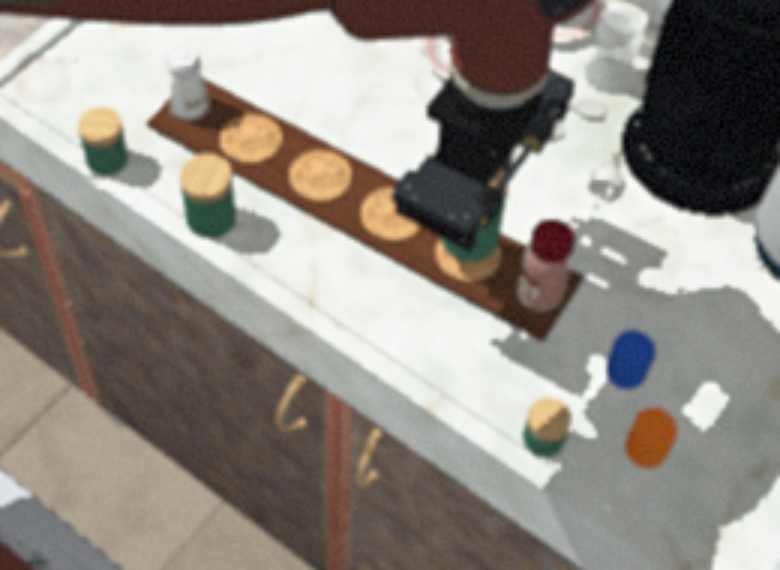

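The picture shows canister 4 held above mark d, at about (470,240) in the crop and clear of the jar. I'll lower it gently.

>>> {"fn": "play_rows", "kwargs": {"rows": [0.4,0,0.007,0.1,0,0,0,0.4,0,0,0.08,0,0,0,0.4,0,0,0.04,0,0,0,0.4,0,0,0.02,0,0,0,0.4,0,0,0.01,0,0,0,0.4,0,0,0,0,0,0]}}

```text
t: 8.4
ee_pos: [577.2, -116.6, 242.9]
eef_rot: [0.676, 0.737, 0.0, 0.0]
force: [-0.1, 0.2, -3.9]
finger_gap: 55.4
gripper_force: 29.9
```

>>> {"fn": "play_rows", "kwargs": {"rows": [0.4,0,0,0.01,0,0,0,0.4,0,0,0.01,0,0,0,0.4,0,0,0,0,0,0]}}

```text
t: 8.78
ee_pos: [577.3, -116.6, 241.3]
eef_rot: [0.676, 0.737, 0.0, 0.0]
force: [-0.6, 0.9, 1.5]
finger_gap: 55.2
gripper_force: 29.9
```

>>> {"fn": "play_rows", "kwargs": {"rows": [0.7,0,0,0,0,0,0,0.8,0,0,0,0,0,0,1,0,0,0,0,0,0,1,0,0,0,0,0,0,1,0,0,-0.1,0,0,0,1,0,0,-0.2,0,0,0,1,0,0,-0.2,0,0,0,1,0,0,-0.1,0,0,0,1,0,0,0,0,0,0]}}

```text
t: 9.9
ee_pos: [577.5, -116.7, 302.5]
eef_rot: [0.676, 0.737, 0.001, 0.001]
force: [-0.6, 0.2, -0.4]
finger_gap: 87.0
gripper_force: 0.0
```

```bash
python3 -c "
from h import *
go(458,106,214)"
```

```text
t 9.9 pos [ 577.5 -116.7  302.5] gap 87.0 shift [ 232.2 -100.2   87.9] rot(6deg) [0.02 0.01 0.  ] j [-0.33  0.23  1.72 -0.    1.19 -0.42]
```

>>> {"fn": "play_rows", "kwargs": {"rows": [1,0.2,-0.2,0,0,0,0,1,0.3,-0.2,0,0,0,0,1,0.35,-0.2,0,0,0,0,1,0.35,-0.15,0,0,0,0,1,0.35,-0.1,0,0,0,0,1,0.35,-0.1,0,0,0,0,1,0.3,-0.05,0,0,0,0,1,0.12,0,0,0,0,0,1,0,0,0,0,0,0,1,0,0,0,0,0,0]}}

```text
t: 11.15
ee_pos: [457.9, 105.3, 300.6]
eef_rot: [0.676, 0.737, -0.0, 0.0]
force: [0.3, -0.1, 0.4]
finger_gap: 87.1
gripper_force: 0.0
```

```bash
python3 -c "
from h import *
go(458,106,214)
from station import imaging
v=imaging.get_image('side')
for o in lids(v): print(*o)
"
```

```text
t 11.15 pos [457.9 105.3 300.6] gap 87.1 shift [ 0.7  0.2 86.6] rot(6deg) [-0.  0. -0.] j [ 0.06 -0.05  2.02 -0.    1.17 -0.03]
[448.9  15.6] [443, 0, 14, 33, 224] [ 596.5 -252.1  703.8] 25.2
[328.3 217. ] [319, 209, 20, 18, 281] [ 573.7 -120.1  100.1] 51.2
[265.9 282. ] [262, 275, 10, 17, 72] [ 439.1   -3.  -216.3] 31.1
[503.8 290. ] [492, 279, 24, 24, 187] [ 459.1 -539.6  369. ] 27.0
[352.6 289.1] [346, 282, 14, 15, 166] [ 459.9 -279.8   45.8] 37.2
[292.3 302.9] [289, 293, 8, 20, 92] [ 436.6 -112.9 -223.9] 34.4
[428.  371.7] [422, 365, 13, 14, 123] [ 352.6 -521.3  132.8] 26.2
```

>>> {"fn": "play_rows", "kwargs": {"rows": [1,0.005,0,0.2,0,0,0,1,0,0,0.3,0,0,0,1,0,0,0.25,0,0,0,1,0,0,0.11,0,0,0,1,0,0,0,0,0,0,0.65,0,0,0,0,0,0,0.6,0,0,0,0,0,0,0.4,0,0,0,0,0,0,0.4,0,0,0,0,0,0,0.4,0,0,0,0,0,0,0.4,0,0,0,0,0,0]}}

```text
t: 12.58
ee_pos: [458.1, 106.6, 215.3]
eef_rot: [0.676, 0.737, 0.001, 0.001]
force: [2.1, 0.7, 1.8]
finger_gap: 49.4
gripper_force: 30.0
```

```bash
python3 -c "
from h import *
go(458,106,214)"
```

```text
t 12.575 pos [458.1 106.6 215.3] gap 49.4 shift [-0.5 -0.2  1.3] rot(6deg) [0.02 0.   0.  ] j [ 0.06  0.09  2.07  0.    0.99 -0.03]
```

>>> {"fn": "play_rows", "kwargs": {"rows": [0.4,0,0,-0.1,0,0,0,0.4,0,0,-0.2,0,0,0,0.4,0,0,-0.1,0,0,0,0.4,0,0,0,0,0,0]}}

```text
t: 13.08
ee_pos: [457.7, 106.6, 255.4]
eef_rot: [0.676, 0.737, 0.0, 0.0]
force: [0.5, -0.6, -3.0]
finger_gap: 48.7
gripper_force: 30.0
```

```bash
python3 -c "
from h import *
go(569.1,-33.4,254)"
```

```text
t 13.075 pos [457.7 106.6 255.4] gap 48.7 shift [-149.    99.     1.5] rot(6deg) [0.01 0.   0.  ] j [ 0.06  0.02  2.05 -0.    1.07 -0.03]
```

>>> {"fn": "play_rows", "kwargs": {"rows": [0.4,-0.15,0.05,0,0,0,0,0.4,-0.25,0.1,0,0,0,0,0.4,-0.3,0.15,0,0,0,0,0.4,-0.3,0.2,0,0,0,0,0.4,-0.25,0.2,0,0,0,0,0.4,-0.15,0.19,0,0,0,0,0.4,-0.09,0.1,0,0,0,0,0.4,0,0,0,0,0,0,0.4,0,0,0,0,0,0]}}

```text
t: 14.2
ee_pos: [568.2, -33.1, 254.1]
eef_rot: [0.676, 0.737, -0.0, -0.001]
force: [-0.9, 0.4, -3.0]
finger_gap: 49.5
gripper_force: 30.0
```

```bash
python3 -c "
from h import *
go(569.1,-33.4,228)"
```

```text
t 14.2 pos [568.2 -33.1 254.1] gap 49.5 shift [-0.4  0.9 26.1] rot(6deg) [-0.02 -0.01  0.01] j [-0.2   0.25  1.8   0.    1.1  -0.28]
```

>>> {"fn": "play_rows", "kwargs": {"rows": [0.4,0,0.005,0.1,0,0,0,0.4,0,0,0.08,0,0,0,0.4,0,0,0.04,0,0,0,0.4,0,0,0.02,0,0,0,0.4,0,0,0.01,0,0,0,0.4,0,0,0,0,0,0]}}

```text
t: 14.95
ee_pos: [569.5, -33.5, 229.9]
eef_rot: [0.676, 0.737, 0.0, 0.0]
force: [-0.9, -0.1, -2.8]
finger_gap: 49.4
gripper_force: 30.0
```

>>> {"fn": "play_rows", "kwargs": {"rows": [0.4,0,0,0.01,0,0,0,0.4,0,0,0.01,0,0,0,0.4,0,0,0,0,0,0]}}

```text
t: 15.32
ee_pos: [569.6, -33.5, 228.1]
eef_rot: [0.676, 0.737, 0.0, 0.0]
force: [0.2, -0.1, 0.3]
finger_gap: 49.3
gripper_force: 30.0
```

>>> {"fn": "play_rows", "kwargs": {"rows": [0.65,0,0,0,0,0,0,0.75,0,0,0,0,0,0,1,0,0,0,0,0,0,1,0,0,0,0,0,0,1,0,0,-0.1,0,0,0,1,0,0,-0.2,0,0,0,1,0,0,-0.25,0,0,0,1,0,0,-0.15,0,0,0,1,0,0,0,0,0,0]}}

```text
t: 16.45
ee_pos: [570.2, -33.5, 300.1]
eef_rot: [0.676, 0.737, 0.001, 0.002]
force: [-0.5, 0.0, 0.3]
finger_gap: 87.0
gripper_force: 0.0
```

```bash
python3 -c "
from h import *
go(448.3,236.5,212)"
```

```text
t 16.45 pos [570.2 -33.5 300.1] gap 87.0 shift [279.6 -98.6  87.4] rot(6deg) [0.04 0.01 0.  ] j [-0.2   0.19  1.77  0.    1.18 -0.28]
```

>>> {"fn": "play_rows", "kwargs": {"rows": [1,0.2,-0.15,0,0,0,0,1,0.35,-0.2,0,0,0,0,1,0.4,-0.2,0,0,0,0,1,0.4,-0.2,0,0,0,0,1,0.4,-0.15,0,0,0,0,1,0.4,-0.086,0,0,0,0,1,0.35,0,0,0,0,0,1,0.2,0,0,0,0,0,1,0.096,0,0,0,0,0,1,0,0,0,0,0,0,1,0,0,0,0,0,0]}}

```text
t: 17.82
ee_pos: [447.3, 236.1, 297.5]
eef_rot: [0.676, 0.737, -0.0, -0.0]
force: [0.1, -0.6, -0.2]
finger_gap: 86.9
gripper_force: 0.0
```

```bash
python3 -c "
from h import *
go(448.3,236.5,212)
from station import imaging
v=imaging.get_image('side')
for o in lids(v): print(*o)
v=imaging.get_image('top')
for o in lids(v): print(*o)
cv2.imwrite('pics/t1.png',cv2.resize(v['image'][140:280,100:440,::-1],None,fx=2.3,fy=2.3))"
```

```text
t 17.825 pos [447.3 236.1 297.5] gap 86.9 shift [ 0.4  1.  85.5] rot(6deg) [-0.01  0.   -0.  ] j [ 0.33  0.04  1.93 -0.    1.17  0.24]
[449.7  11.3] [445, 0, 12, 26, 152] [ 594.4 -251.9  711.2] 20.5
[202.7 191.6] [196, 186, 14, 12, 142] [448.1 235.   58.5] 39.4
[253.8 195. ] [244, 187, 21, 17, 271] [558.  135.2  11.8] 56.7
[286.8 207.6] [266, 198, 44, 21, 575] [577.9  23.1  19.9] 80.4
[328.1 217. ] [318, 209, 21, 17, 281] [ 573.7 -119.5   99.8] 51.2
[342.6 252.3] [333, 247, 20, 12, 89] [ 556.7 -190.6   10.2] 29.8
[504.  289.8] [493, 279, 23, 24, 177] [ 458.  -539.3  371.2] 26.2
[352.6 289.3] [346, 283, 14, 14, 158] [ 459.6 -280.    45.3] 36.3
[292.2 303. ] [289, 293, 8, 20, 92] [ 438.1 -111.7 -229.2] 34.5
[427.6 371.4] [422, 365, 13, 13, 119] [ 352.5 -520.3  132.9] 25.8
[57.5 17.7] [46, 0, 26, 40, 401] [596.  178.4 744.6] 19.6
[87.5 29.6] [78, 21, 18, 18, 196] [620.5 178.3 672.6] 15.9
[320.7 181.3] [307, 169, 28, 26, 586] [ 575.5 -116.2  100.8] 57.2
[278.5 185. ] [264, 174, 29, 23, 535] [568.3 -28.3  85.8] 55.3
[204.  193.7] [192, 179, 26, 29, 537] [557.8 137.6  13. ] 58.8
[242.5 191.7] [229, 178, 30, 28, 663] [564.   51.2  13. ] 65.5
[150.7 239.3] [149, 231, 4, 19, 67] [449.6 240.8  64.4] 19.6
[391.  238.9] [383, 231, 17, 17, 236] [ 461.1 -276.4   46.3] 37.8
[158.5 239.3] [155, 232, 8, 16, 102] [450.2 225.2  60.7] 24.3
[ 17.8 248.4] [0, 246, 37, 6, 155] [429.  557.6 -18.2] 31.8
[522.4 293.1] [516, 286, 14, 15, 156] [ 351.  -519.1  133.2] 28.2
```

View pics/t1.png

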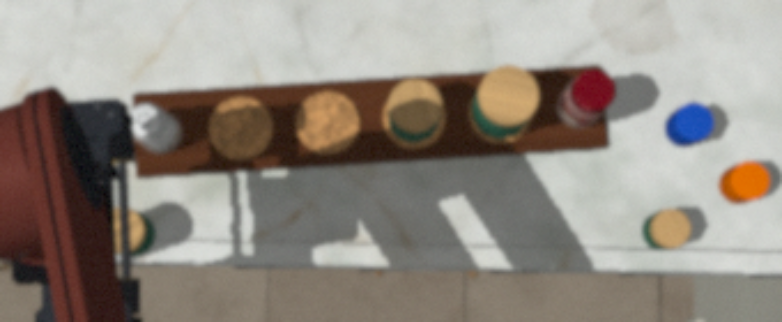

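c4's lid sits on mark d (508,95 in the crop). c3 is on mark c (413,110), and the jar and shaker haven't moved. Next I'll pick c2, gripping it high because the gripper body overhangs near the shaker.

>>> {"fn": "play_rows", "kwargs": {"rows": [1,0.005,0.01,0.2,0,0,0,1,0,0,0.3,0,0,0,1,0,0,0.22,0,0,0,1,0,0,0.1,0,0,0,1,0,0,0,0,0,0,0.6,0,0,0,0,0,0,0.55,0,0,0,0,0,0,0.3,0,0,0,0,0,0,0.3,0,0,0,0,0,0,0.3,0,0,0,0,0,0,0.3,0,0,0,0,0,0]}}

```text
t: 19.3
ee_pos: [448.6, 237.4, 216.1]
eef_rot: [0.676, 0.737, 0.0, 0.0]
force: [1.1, -0.0, -0.7]
finger_gap: 43.3
gripper_force: 30.0
```

```bash
python3 -c "
from h import *
go(448.3,236.5,214)"
```

```text
t 19.3 pos [448.6 237.4 216.1] gap 43.3 shift [-0.9 -0.3  2.1] rot(6deg) [ 0.01 -0.    0.  ] j [ 0.33  0.17  1.97 -0.    1.    0.25]
```

>>> {"fn": "play_rows", "kwargs": {"rows": [0.3,0,0,-0.1,0,0,0,0.3,0,0,-0.2,0,0,0,0.3,0,0,-0.1,0,0,0,0.3,0,0,0,0,0,0]}}

```text
t: 19.8
ee_pos: [448.5, 237.4, 256.7]
eef_rot: [0.676, 0.737, 0.001, 0.0]
force: [-0.1, -0.4, -1.4]
finger_gap: 43.1
gripper_force: 30.0
```

```bash
python3 -c "
from h import *
go(561.9,51.3,254)"
```

```text
t 19.8 pos [448.5 237.4 256.7] gap 43.1 shift [-195.1   97.     2.7] rot(6deg) [ 0.02 -0.    0.  ] j [0.33 0.1  1.96 0.   1.08 0.25]
```

>>> {"fn": "play_rows", "kwargs": {"rows": [0.3,-0.15,0,0,0,0,0,0.3,-0.25,0,0,0,0,0,0.3,-0.35,0.1,0,0,0,0,0.3,-0.35,0.15,0,0,0,0,0.3,-0.35,0.2,0,0,0,0,0.3,-0.25,0.2,0,0,0,0,0.3,-0.15,0.2,0,0,0,0,0.3,-0.095,0.125,0,0,0,0,0.3,0,0,0,0,0,0,0.3,0,0,0,0,0,0]}}

```text
t: 21.05
ee_pos: [561.2, 52.2, 255.1]
eef_rot: [0.676, 0.737, -0.0, -0.001]
force: [0.6, -0.2, -2.6]
finger_gap: 43.3
gripper_force: 30.0
```

```bash
python3 -c "
from h import *
go(561.9,52,229)"
```

```text
t 21.05 pos [561.2  52.2 255.1] gap 43.3 shift [-0.3  0.7 26.1] rot(6deg) [-0.02 -0.    0.01] j [-0.05  0.23  1.81  0.    1.1  -0.13]
```

>>> {"fn": "play_rows", "kwargs": {"rows": [0.3,0,0,0.1,0,0,0,0.3,0,0,0.08,0,0,0,0.3,0,0,0.04,0,0,0,0.3,0,0,0.02,0,0,0,0.3,0,0,0.01,0,0,0,0.3,0,0,0.005,0,0,0,0.3,0,0,0,0,0,0]}}

```text
t: 21.92
ee_pos: [562.1, 51.8, 230.4]
eef_rot: [0.676, 0.737, 0.0, 0.0]
force: [0.4, 0.7, -2.1]
finger_gap: 43.0
gripper_force: 30.0
```

>>> {"fn": "play_rows", "kwargs": {"rows": [0.3,0,0,0.01,0,0,0,0.3,0,0,0.01,0,0,0,0.3,0,0,0,0,0,0]}}

```text
t: 22.3
ee_pos: [562.2, 51.8, 228.8]
eef_rot: [0.676, 0.737, 0.0, 0.0]
force: [-1.3, 0.1, 3.5]
finger_gap: 43.2
gripper_force: 30.0
```

>>> {"fn": "play_rows", "kwargs": {"rows": [0.6,0,0,0,0,0,0,0.7,0,0,0,0,0,0,1,0,0,0,0,0,0,1,0,0,0,0,0,0,1,0,0,-0.1,0,0,0,1,0,0,-0.25,0,0,0,1,0,0,-0.25,0,0,0,1,0,-0.1,-0.1,0,0,0,1,0,-0.2,0,0,0,0,1,0,-0.3,0,0,0,0,1,-0.1,-0.3,0,0,0,0,1,-0.2,-0.2,0,0,0,0]}}

```text
t: 23.8
ee_pos: [452.9, 12.8, 297.6]
eef_rot: [0.676, 0.737, -0.0, -0.001]
force: [-0.0, 1.0, -1.2]
finger_gap: 87.0
gripper_force: 0.0
```

```bash
python3 -c "
from h import *
go(460.5,-278,194)"
```

```text
t 23.8 pos [452.9  12.8 297.6] gap 87.0 shift [-290.4  -17.6  103.5] rot(6deg) [-0.01 -0.    0.02] j [-0.15 -0.09  2.06  0.    1.17 -0.23]
```

>>> {"fn": "play_rows", "kwargs": {"rows": [1,-0.3,-0.02,0,0,0,0,1,-0.4,-0.02,0,0,0,0,1,-0.4,-0.02,0,0,0,0,1,-0.4,-0.02,0,0,0,0,1,-0.4,-0.02,0,0,0,0,1,-0.4,-0.02,0,0,0,0,1,-0.3,-0.01,0,0,0,0,1,-0.2,0,0,0,0,0,1,-0.08,0,0,0,0,0,1,0,0,0,0,0,0,1,0,0,0,0,0,0]}}

```text
t: 25.18
ee_pos: [466.7, -274.5, 298.1]
eef_rot: [0.676, 0.737, 0.0, -0.0]
force: [0.0, 0.6, -0.8]
finger_gap: 87.3
gripper_force: 0.0
```

```bash
python3 -c "
from h import *
go(460.5,-278,194)"
```

```text
t 25.175 pos [ 466.7 -274.5  298.1] gap 87.3 shift [ -3.   -6.4 104.1] rot(6deg) [-0.   -0.01  0.01] j [-0.68  0.13  1.84  0.    1.17 -0.76]
```

>>> {"fn": "play_rows", "kwargs": {"rows": [1,-0.03,-0.07,0.2,0,0,0,1,0,0,0.3,0,0,0,1,0,0,0.3,0,0,0,1,0,0,0.17,0,0,0,1,0,0,0.06,0,0,0,1,0,0,0,0,0,0,0.55,0,0,0,0,0,0,0.5,0,0,0,0,0,0,0.25,0,0,0,0,0,0,0.25,0,0,0,0,0,0,0.25,0,0,0,0,0,0,0.25,0,0,0,0,0,0]}}

```text
t: 26.68
ee_pos: [460.0, -279.1, 195.3]
eef_rot: [0.676, 0.737, 0.0, 0.0]
force: [-0.1, 0.0, 0.8]
finger_gap: 37.5
gripper_force: 30.0
```

```bash
python3 -c "
from h import *
go(460.5,-278,194)"
```

```text
t 26.675 pos [ 460.  -279.1  195.3] gap 37.5 shift [1.1 0.6 1.3] rot(6deg) [0. 0. 0.] j [-0.69  0.27  1.9   0.    0.97 -0.78]
```

>>> {"fn": "play_rows", "kwargs": {"rows": [0.25,0,0,-0.1,0,0,0,0.25,0,0,-0.2,0,0,0,0.25,0,0,-0.1,0,0,0,0.25,0,0,0,0,0,0]}}

```text
t: 27.18
ee_pos: [460.3, -279.4, 236.4]
eef_rot: [0.676, 0.737, 0.0, 0.001]
force: [0.0, -0.7, -1.0]
finger_gap: 36.7
gripper_force: 30.0
```

```bash
python3 -c "
from h import *
go(440,100,234);go(554.6,136,234)"
```

```text
t 27.175 pos [ 460.3 -279.4  236.4] gap 36.7 shift [379.7  12.2   1.8] rot(6deg) [0.02 0.02 0.  ] j [-0.69  0.2   1.89 -0.    1.05 -0.78]
t 27.175 pos [ 460.3 -279.4  236.4] gap 36.7 shift [405.8 129.5   1.9] rot(6deg) [0.02 0.02 0.  ] j [-0.69  0.2   1.89 -0.    1.05 -0.78]
```

>>> {"fn": "play_rows", "kwargs": {"rows": [0.25,0.2,0,0,0,0,0,0.25,0.3,0,0,0,0,0,0.25,0.4,0,0,0,0,0,0.25,0.4,0,0,0,0,0,0.25,0.4,0,0,0,0,0,0.25,0.4,0,0,0,0,0,0.25,0.4,0,0,0,0,0,0.25,0.4,0,0,0,0,0,0.25,0.4,0,0,0,0,0,0.25,0.4,0,0,0,0,0,0.25,0.25,0,0,0,0,0,0.25,0.1,0.05,0,0,0,0]}}

```text
t: 28.68
ee_pos: [428.8, 126.5, 234.3]
eef_rot: [0.675, 0.738, -0.001, -0.001]
force: [-0.3, -0.1, -0.8]
finger_gap: 37.5
gripper_force: 30.0
```

>>> {"fn": "play_rows", "kwargs": {"rows": [0.25,0,0.15,0,0,0,0,0.25,0,0.25,0,0,0,0,0.25,0,0.3,0,0,0,0,0.25,0,0.25,0,0,0,0,0.25,0,0.15,0,0,0,0,0.25,0,0.1,0,0,0,0,0.25,0,0,0,0,0,0,0.25,0,0,0,0,0,0]}}

```text
t: 29.68
ee_pos: [549.5, 134.8, 234.9]
eef_rot: [0.676, 0.737, -0.0, -0.0]
force: [-0.2, -0.2, -1.5]
finger_gap: 37.1
gripper_force: 30.0
```

```bash
python3 -c "
from h import *
go(554.6,135,208.3)"
```

```text
t 29.675 pos [549.5 134.8 234.9] gap 37.1 shift [-0.3  5.2 26.6] rot(6deg) [-0.01  0.    0.  ] j [ 0.1   0.27  1.82 -0.    1.06  0.02]
```

>>> {"fn": "play_rows", "kwargs": {"rows": [0.25,0,0.045,0.1,0,0,0,0.25,0,0,0.08,0,0,0,0.25,0,0,0.04,0,0,0,0.25,0,0,0.02,0,0,0,0.25,0,0,0.01,0,0,0,0.25,0,0,0.005,0,0,0,0.25,0,0,0,0,0,0]}}

```text
t: 30.55
ee_pos: [554.4, 135.5, 209.9]
eef_rot: [0.676, 0.737, 0.0, 0.0]
force: [0.3, -0.1, -0.4]
finger_gap: 37.0
gripper_force: 30.0
```

>>> {"fn": "play_rows", "kwargs": {"rows": [0.25,0,0,0.01,0,0,0,0.25,0,0,0,0,0,0]}}

```text
t: 30.8
ee_pos: [554.3, 135.5, 208.7]
eef_rot: [0.676, 0.737, -0.0, -0.0]
force: [0.5, 1.0, -1.7]
finger_gap: 36.6
gripper_force: 30.0
```

>>> {"fn": "play_rows", "kwargs": {"rows": [0.25,0,0,0.01,0,0,0,0.25,0,0,0,0,0,0]}}

```text
t: 31.05
ee_pos: [554.4, 135.5, 208.2]
eef_rot: [0.676, 0.737, 0.0, 0.0]
force: [-2.5, -0.6, 4.1]
finger_gap: 37.4
gripper_force: 29.9
```

>>> {"fn": "play_rows", "kwargs": {"rows": [0.5,0,0,0,0,0,0,0.65,0,0,0,0,0,0,1,0,0,0,0,0,0,1,0,0,0,0,0,0,1,0,0,-0.1,0,0,0,1,0,0,-0.25,0,0,0,1,0,0,-0.35,0,0,0,1,0,-0.1,-0.1,0,0,0,1,0,-0.3,0,0,0,0,1,0.1,-0.4,0,0,0,0,1,0.3,-0.4,0,0,0,0,1,0.3,-0.2,0,0,0,0]}}

```text
t: 32.55
ee_pos: [406.1, 193.3, 286.6]
eef_rot: [0.676, 0.736, -0.001, -0.001]
force: [0.4, 1.0, -0.1]
finger_gap: 87.1
gripper_force: 0.0
```

>>> {"fn": "play_rows", "kwargs": {"rows": [1,0.4,0,-0.1,0,0,0,1,0.4,0,-0.2,0,0,0,1,0.4,0,-0.2,0,0,0,1,0.4,0,-0.2,0,0,0,1,0.4,-0.1,0,0,0,0,1,0.3,-0.1,0,0,0,0,1,0,0,0,0,0,0,1,0,0,0,0,0,0]}}

```text
t: 33.55
ee_pos: [368.9, 420.1, 357.0]
eef_rot: [0.676, 0.737, -0.001, 0.0]
force: [-0.0, -0.0, -0.3]
finger_gap: 86.9
gripper_force: 0.0
```

```bash
python3 -c "
from h import *
from station import imaging
for n in('top','side'):
  v=imaging.get_image(n);print(n)
  for o in lids(v):
    if 400<o[2][0]<590 and o[2][2]>5:print(*o)
  r=(slice(130,270),slice(100,440)) if n=='top' else (slice(150,310),slice(170,430))
  cv2.imwrite('pics/f_%s.png'%n,cv2.resize(v['image'][r][...,::-1],None,fx=2.3 if n=='top' else 3,fy=2.3 if n=='top' else 3))
  if n=='top':
    m=cv2.inRange(cv2.cvtColor(v['image'],cv2.COLOR_RGB2HSV),(172,120,60),(180,255,255))
    m[:, :340]=0;m[:,375:]=0;m[:160]=0;m[210:]=0
    ys,xs=np.nonzero(m);print(len(xs),ray(v,(xs.mean(),ys.mean()),106))
"
```

```text
top
[320.7 181.3] [307, 169, 28, 26, 573] [ 575.3 -116.2  100.8] 56.6
[278.9 188. ] [266, 174, 27, 32, 607] [562.1 -29.2  84.9] 58.9
[239.8 192.4] [228, 179, 26, 29, 553] [553.3  54.1  69.5] 56.9
[202.4 195.4] [191, 181, 26, 29, 518] [552.8 140.3  19. ] 57.4
[314.2 199.7] [306, 196, 18, 7, 63] [ 549.  -110.8   12.9] 20.2
259 [ 580.26638032 -192.49364958  106.        ]
side
[253.4 188. ] [246, 182, 18, 13, 142] [552.8 129.9  54.7] 39.9
[275.2 196.2] [268, 190, 15, 13, 153] [558.3  51.4  71.6] 40.2
[248.2 199.6] [242, 193, 16, 12, 91] [533.6 136.4  12.9] 32.6
[300.9 206.6] [292, 200, 18, 14, 208] [565.1 -34.9  86. ] 45.4
[271.6 212.2] [266, 204, 15, 14, 85] [540.   50.9  13.5] 30.9
[328.3 216.9] [319, 209, 20, 17, 275] [ 573.9 -119.7  100.3] 50.6
[504.4 289.2] [493, 279, 23, 22, 174] [ 459.8 -539.4  370.9] 26.0
```

View pics/f_top.png

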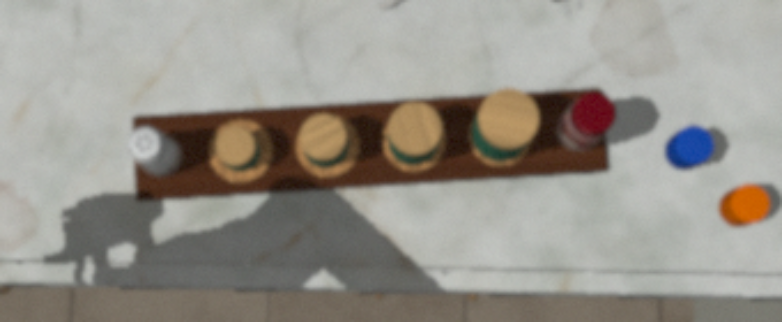

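View pics/f_side.png

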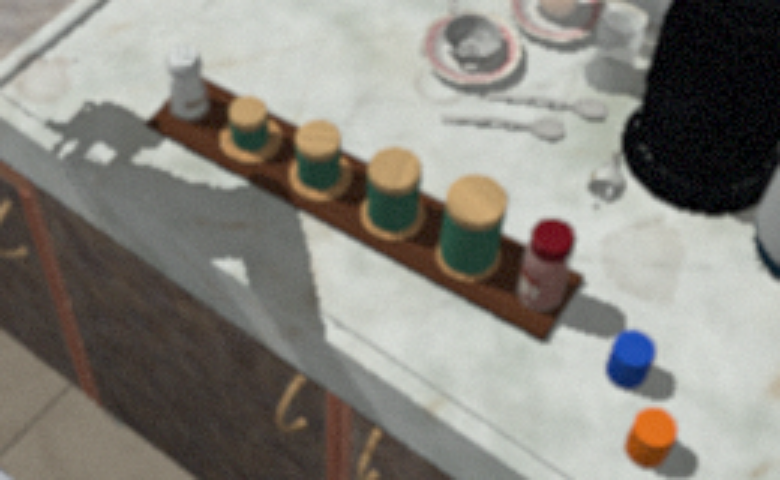

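All four canisters stand upright on their marks in order, with the jar and shaker unmoved. The lid colour masks merge with the cork, so I'll check centring from the depth map instead.

```bash
cat >> h.py <<'E'
def bydepth(v,c,h,r=45,tol=7):
    K=v["camera_matrix"];vv,uu=np.mgrid[:420,:560];z=v["z_map"]
    P=(np.stack([(uu-K[0,2])/K[0,0]*z,(vv-K[1,2])/K[1,1]*z,z],-1)-v["t"])@v["R"]
    m=(np.hypot(P[...,0]-c[0],P[...,1]-c[1])<r)&(abs(P[...,2]-h)<tol)&(z>0)
    ys,xs=np.nonzero(m);(a,b),w,_=cv2.minAreaRect(np.c_[xs,ys].astype(np.float32))
    return m.sum(),ray(v,(xs.mean(),ys.mean()),h).round(1)[:2],ray(v,(a,b),h).round(1)[:2]
E
python3 -c "
from h import *
from station import imaging
d=pickle.load(open('d0.pkl','rb'))
M=dict(a=(554.6,136),b=(561.9,51.3),c=(569.1,-33.4),d=(576.4,-117.8))
for n in('top','side'):
  v=imaging.get_image(n)
  for k,h in zip('abcd',(59,73,87,101)): print(n,k,M[k],*bydepth(v,M[k],h))
  for c,h in(((448,236),60),((458,106),74),((460,-278),46),((440,-92),88)):print('  initial',c,*bydepth(d[n],c,h))
"
```

```text
top a (554.6, 136) 236 [551.8 136.4] [552.1 136.2]
top b (561.9, 51.3) 324 [559.4  53.7] [559.1  53.7]
top c (569.1, -33.4) 426 [566.8 -31.5] [567.1 -31.4]
top d (576.4, -117.8) 540 [ 575.4 -115.8] [ 574.9 -115.8]
  initial (448, 236) 334 [448.9 238.8] [448.7 238.6]
  initial (458, 106) 434 [458.4 108.2] [458.4 108.1]
  initial (460, -278) 237 [ 460.8 -276.2] [ 461.  -275.3]
  initial (440, -92) 558 [441.5 -89.8] [442.1 -89.8]
side a (554.6, 136) 109 [550.8 131.4] [551.5 131.8]
side b (561.9, 51.3) 158 [558.6  48.9] [557.9  48.2]
side c (569.1, -33.4) 212 [565.9 -36.3] [565.6 -36.5]
side d (576.4, -117.8) 287 [ 574.3 -120.8] [ 574.5 -120.7]
  initial (448, 236) 148 [448.2 234. ] [448.  233.5]
  initial (458, 106) 209 [457.8 103.5] [457.1 102.4]
  initial (460, -278) 162 [ 460.  -280.5] [ 459.5 -281.2]
  initial (440, -92) 320 [440.6 -94. ] [440.3 -95. ]
```

```bash
python3 -c "
from station import job_done
print(job_done())"
```

```text
the job is handed in; nothing more can be done
None
```

I handed the job in with all four green canisters standing upright on their cork marks in height order, shortest by the shaker and tallest by the jar; the last pictures put each about 1–4 mm off centre and show the jar and shaker unmoved.

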